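# Load a cell into the spring cradle of a test jig

## Robot

A 6-joint arm with a two-finger parallel gripper is mounted at the origin on the work surface. World frame = base frame: x ahead of the robot, y to its left, z up, the work surface at z = 0. Lengths are in m, angles in rad, forces in N, time in s.
With the tool pointing down it reaches from about 0.3 to 0.775 m from the base axis. Payload 14.6 kg.
Tool frame: the origin (TCP) lies between the finger pads; the fingertips stand 8 mm ahead of it and the grasp point (between the pads) lies 11 mm behind it; x points along the fingers, y is the direction in which the jaws open and shut, and the axes are right-handed (so a half turn about x gives the same grasp; the last joint's range is limited). The gripper opens to 94 mm and grips with 3 to 60 N. Pads are 16 mm wide; open, the fingers measure 119 mm over their backs; the gripper's body (75 mm by 177 mm) begins 78 mm behind the grasp point.
Start: joints at [-1.416, 0.3, 1.521, -0, 1.321, -0.067], TCP at [0.121, -0.537, 0.213] pointing down, gripper open.
Joint ranges: [-3.03, 3.03], [-0.79, 2.21], [0.23, 2.52], [-1.04, 4.18], [0, 3.07], [-2.55, 2.55]. Speed limits (rad/s): [2.22, 2.22, 2.57, 3.14, 3.14, 3.14].

## Interface

Orientations are given as [roll, pitch, yaw] about the fixed x, y, z axes, in that order (R = Rz(yaw) Ry(pitch) Rx(roll)).
In Python, from station import ctrl gives the robot as it stands.
- The arm moves only by the shell command python3 -m creep 'ROWS' [FORCE]. ROWS is a JSON object of lists of equal length, an entry for each row: "hand": the closure, from -1 (fully open) to 1 (shut); "slide": the shift along the tool's x, y, z in m, a list of three; "spin": the turn about the tool's x in degrees. A call has 1 to 12 rows; each row is the pose to reach, as a shift and turn from the pose commanded when the call began, along the tool's axes at that moment; what a row does not reach only later rows make up. A row lasts 1/12 s, in which the tool goes at most 41.7 mm and 7.16 degrees, less where a joint would pass 70% of its speed; a pose out of reach is approached as far as the arm can. A call with a gripper value outside its range is refused whole. The fingers move at their own pace and stop on an object; FORCE is the grip in N (left out, the last holds). Time passes only in rows, so rows that repeat a pose let the fingers close. It gives the time, the measured TCP pose, the force and the opening at its end, in the units of the state.
- ctrl.get_obs(): the state, without advancing time (a new reading comes with each control period).
- ctrl.camera(name): name is "scene" or "top" or "wrist"; returns the picture (420x560x3 uint8, red, green, blue); there is no depth.
- ctrl.calibration(name): a dict with "K" (3x3 intrinsics, pixels), "R" (3x3) and "t" (3): a world point X has camera coordinates R X + t. Camera axes: x right, y down, z forward; pixel columns grow to the right and rows downward; lengths in m; the calibration is good to about 2 mm. A picture is of the moment at which its call begins: read the wrist's pose just before it. calibration takes no time and is no camera call; for the wrist camera it gives the pose at the moment of the call.
- ctrl.hand_in(): hands the job in, once; it reports no verdict.
The state is a dict: "time_s": time; "qpos": joint angles; "joint_vel": joint speeds; "tau": joint torques, N m; "ee_pos": TCP position; "eef_rot": TCP orientation; "force": force on the tool from outside, world axes, zero at the start; "moment": the same for the moment, N m; "grip_width": finger opening in m.
Only numpy, scipy, OpenCV 4.12 (cv2) and the standard library are available. Lean on these libraries where they do the work, as an engineer would, in place of code of your own. Each camera call takes 0.05 s, during which the arm holds its last target.

## Task

Take the orange cell out of the rack and load it into the test cradle: slope it and push its flat base in under the yellow hood against the spring contact, then tip the button end down behind the far wall, so that it lies level, fully home between the two contacts with the button on the fixed contact. Let go of it, and leave the other cells and the spinner, white gear and white bracket on the bench where they are.

Things in the scene. Friction and masses are not known exactly. Their poses are not given: they have to be found in the camera images.
- cell_center (a point): centre of the ORANGE cell, the one to load: battery cylinder, 26 mm diameter, 70 mm long (67 mm body plus brass button 12 mm across, 3 mm long), about 100 g, white band near the button, flat steel base. x axis runs along it from base (x = -35 mm) to button tip (+35 mm); it may roll about x. Starts level in any of the rack's four slots
- cell_button (a point): tip of the orange cell's brass button, on the cell's axis, 35 mm from its centre
- rack: fixed plywood rack, 100 (x) by 228 mm (y), origin at its underside centre. Four cells lie in it at y = -81, -27, 27, 81 mm (order varies), axes along x, buttons to +x, undersides 40 mm and axes 53 mm above the bench. Fingers fit only in the 28 mm lanes beside each cell. End boards at x = +-41 mm, 6 mm thick, rise to 48 mm
- rack_mid (a point): middle of the rack at cell axis height, 53 mm above the bench. Cells rest on two 8 mm thick cross rails at x = +-27 mm, with spacers in the lanes up to 50 mm above the bench leaving 28 mm notches; between the rails the lanes are open 46 mm long (x) and down to the base board, 8 mm above the bench
- cradle: fixed cradle on a plywood board from x = -80 to 70 mm, 100 mm wide (y), 12 mm thick; origin on the bench under the bay's middle. The bay floor is a spine 18 mm wide, top 45 mm above the bench; between x = -24 and 26 mm fingers can straddle it, down to the board. A level cell will not go in past hood and wall: it goes in base first, sloping 20 to 35 degrees
- bay (a point): where the centre of a fully seated cell belongs: middle of the bay, 58 mm above the bench; x axis (horizontal) from spring contact to fixed contact, same axes as the cradle. White cheeks make the bay 31 mm wide (y) at both ends, open between
- hood_edge (a point): middle of the lower edge of the yellow hood over the spring contact: x = -29 mm in the cradle's frame, 77 mm above the bench. The hood is 43 mm wide, 4 mm thick, and reaches back to x = -61 mm over a white housing; housing cheeks 6 mm thick stand at both sides from x = -58 to -24 mm, up to 77 mm above the bench
- far_wall (a point): top middle of the inner face of the rigid far wall, which carries the fixed contact: x = +35 mm in the cradle's frame, 72 mm above the bench; 8 mm thick, 43 mm wide. Cheeks 6 mm thick run from it back to x = +26 mm, up to 61 mm above the bench
- spring_face (a point): centre of the front face of the sprung contact plate (brass, 20 mm wide, 22 mm high, facing the bay's +x), at x = -27 mm in the cradle's frame when relaxed, 58 mm above the bench
- plunger (a joint): travel of the sprung contact plate in m: 0 relaxed, grows as it is pushed to the cradle's -x, at most 0.018; spring 500 N/m. It stands at 0.008 with a cell fully seated; a sloping cell must push it to about 0.012 for the button end to clear the far wall
- cell_blue_center (a point): centre of the blue cell, same shape as the orange one; stays in the rack
- cell_green_center (a point): centre of the green cell, same shape as the orange one; stays in the rack
- cell_grey_center (a point): centre of the grey cell, same shape as the orange one; stays in the rack
- spinner: loose black three-lobed spinner lying flat, 84 mm across, 8 mm thick, origin at its underside centre; bystander
- gear_white: loose white printed gear, 54 mm across, 14 mm high with hub, origin at its underside centre; bystander
- bracket: loose white printed L bracket, 50 x 30 x 40 mm high, origin at its underside centre; bystander

How it is judged:
On the way, in this order (a step that is already met when the one before it is completed fails the run):
1. the orange cell is lifted clear of the rack (at least 40 mm up) (z of cell_center in the frame of rack above 0.093 m), for 0.1 s.
2. the cell, sloping at least 15 degrees with its base low, pushes the spring contact back at least 4 mm (value of joint plunger above 0.004 m and angle between cell_center's own x axis and vertical below 1.309 rad and horizontal distance between cell_center and bay below 0.03 m), for 0.1 s.
At the end, for the whole second after the job is handed in: the orange cell rests level in the bay, button to the fixed contact: centre within 3 mm of its place along the bay and in height, 4 mm sideways, axis within 3.4 degrees, spring held back 5 to 11 mm; other cells moved under 15 mm, spinner, white gear, bracket under 20 mm (x of cell_center in the frame of bay between -0.003 and 0.003 m and y of cell_center in the frame of bay between -0.004 and 0.004 m and z of cell_center in the frame of bay between -0.003 and 0.003 m and angle between the x axis of cell_center and the x axis of bay, either way round below 0.06 rad and x of cell_button in the frame of bay above 0.03 m and value of joint plunger between 0.005 and 0.011 m and linear speed of cell below 0.01 m/s and distance of each of cell_blue_center, cell_green_center, cell_grey_center from where it was at the start of the episode below 0.015 m and distance of each of spinner, gear_white, bracket from where it was at the start of the episode below 0.02 m); the robot touches nothing.
It fails at once if another cell is moved more than 15 mm (distance of any of cell_blue_center, cell_green_center, cell_grey_center from where it was at the start of the episode above 0.015 m).
It fails at once if the spinner, white gear or bracket is moved more than 20 mm (distance of any of spinner, gear_white, bracket from where it was at the start of the episode above 0.02 m).
It also fails if it takes over 45 s, if anything falls off the work surface, if the arm or the gripper's body presses on something with over 40 N, if the wrist force passes 120 N, or if a joint passes its speed limit or range.

## Working session

There is one attempt and no reset: what is moved stays moved. The work goes in short steps, Python scripts to look and compute and a shell command to move; the robot and the scene stay as the last step left them, time stands still between calls to the robot, and variables do not carry over. Pictures are saved under pics/ and viewed, and the job is handed in when it is done.

```bash
ls; mkdir -p pics; python3 - <<'E'
from station import ctrl
import cv2
print(ctrl.get_obs())
for n in ("scene","top","wrist"):
    c=ctrl.calibration(n); print(n,c)
    cv2.imwrite(f"pics/{n}0.png",ctrl.camera(n)[:,:,::-1])
E
```

```text
pics
{'time_s': 0.0, 'qpos': array([-1.41559152e+00,  3.00499064e-01,  1.52162643e+00, -1.98126170e-05,
        1.32066602e+00, -6.66149041e-02]), 'joint_vel': array([ 9.11065060e-04, -2.39304378e-04, -3.37631977e-04,  5.49705205e-05,
       -1.28202606e-04,  2.13849765e-04]), 'tau': array([ 3.97178010e-03, -5.31796753e+01, -3.52732015e+01,  7.09800725e-02,
        2.44419841e-02, -9.05893148e-05]), 'ee_pos': array([ 0.12094608, -0.53626616,  0.2128518 ]), 'eef_rot': array([-1.62140564,  1.56959731,  1.74201164]), 'force': array([-0.25100105,  0.02343252,  0.27420775]), 'moment': array([ 0.02107787, -0.00525334, -0.01730765]), 'grip_width': 0.09418591150957559}
scene {'K': array([[485.86731825,   0.        , 270.69737496],
       [  0.        , 485.86731825, 206.35480372],
       [  0.        ,   0.        ,   1.        ]]), 'R': array([[ 0.06296412,  0.99796006, -0.01054659],
       [ 0.66548768, -0.04985804, -0.74474178],
       [-0.74374839,  0.03987338, -0.6672694 ]]), 't': array([-0.05414145, -0.31105284,  1.5151149 ])}
top {'K': array([[475.06844069,   0.        , 276.95869754],
       [  0.        , 475.06844069, 204.91843458],
       [  0.        ,   0.        ,   1.        ]]), 'R': array([[ 0.0153723 , -0.99968629, -0.01977417],
       [-0.99123431, -0.01264102, -0.1315095 ],
       [ 0.13121827,  0.02162244, -0.99111767]]), 't': array([0.01128498, 0.56850037, 1.08741846])}
wrist {'K': array([[342.90192687,   0.        , 281.82648427],
       [  0.        , 342.90192687, 216.73702632],
       [  0.        ,   0.        ,   1.        ]]), 'R': array([[ 2.20306964e-01, -9.75430286e-01, -7.74019271e-04],
       [-9.48933396e-01, -2.14506040e-01,  2.31327837e-01],
       [-2.25810210e-01, -5.02286407e-02, -9.72875548e-01]]), 't': array([-0.54919159, -0.02416608,  0.3887357 ])}
```

View pics/scene0.png

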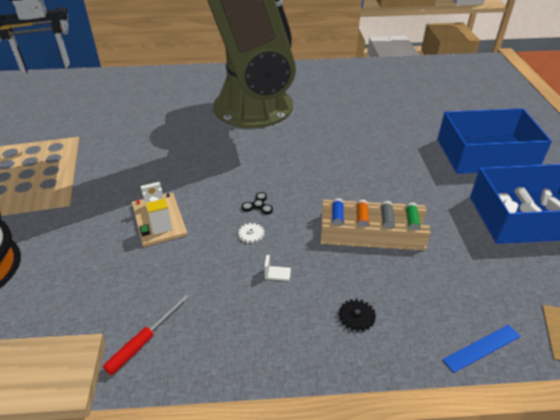

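View pics/top0.png

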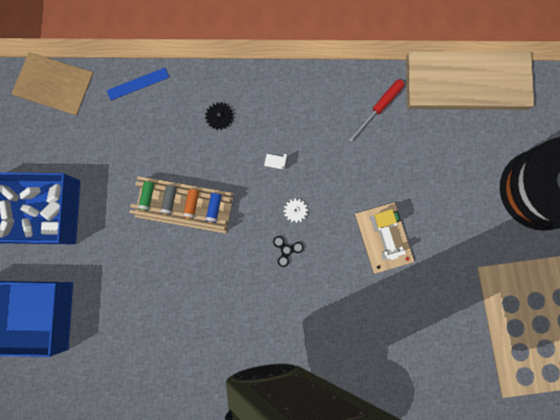

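View pics/wrist0.png

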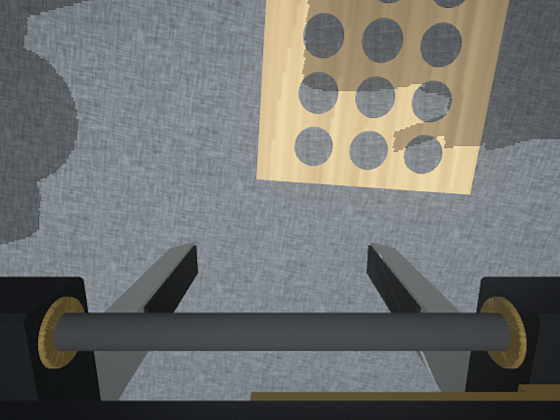

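```bash
python3 - <<'E'
import cv2,numpy as np
t=cv2.imread("pics/top0.png"); s=cv2.imread("pics/scene0.png")
a=cv2.resize(t[165:245,120:250],None,fx=6,fy=6,interpolation=cv2.INTER_CUBIC)[:, :780]
b=cv2.resize(t[195:280,345:425],None,fx=7,fy=7,interpolation=cv2.INTER_CUBIC)
cv2.imwrite("pics/za.png",a);cv2.imwrite("pics/zb.png",b)
c=cv2.resize(s[170:250,120:200],None,fx=7,fy=7,interpolation=cv2.INTER_CUBIC);cv2.imwrite("pics/zc.png",c)
d=cv2.resize(s[190:255,310:440],None,fx=6,fy=6,interpolation=cv2.INTER_CUBIC);cv2.imwrite("pics/zd.png",d)
E
```

```text
(no output)
```

View pics/za.png

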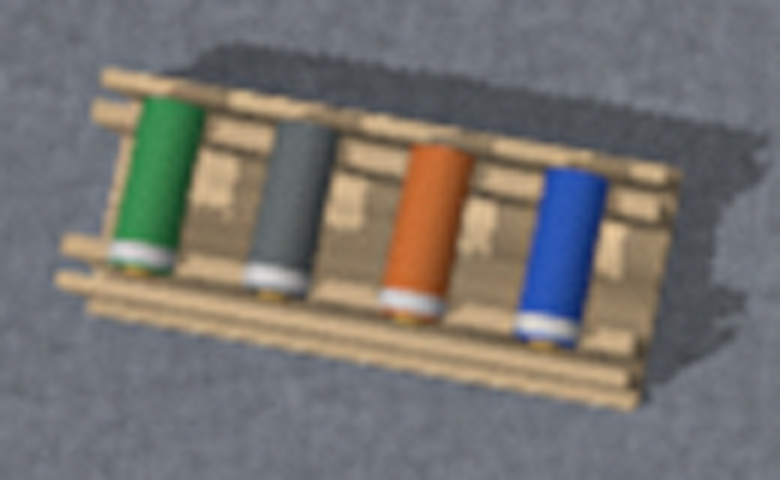

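View pics/zb.png

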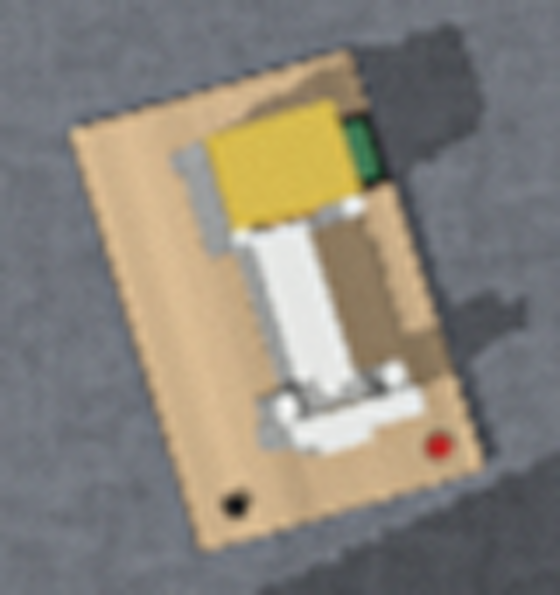

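View pics/zc.png

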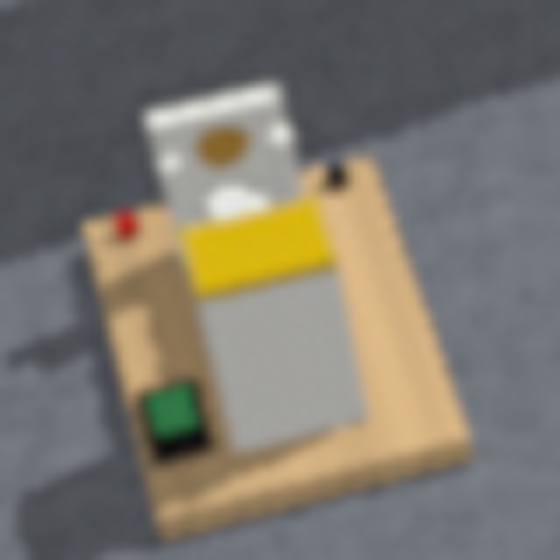

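View pics/zd.png

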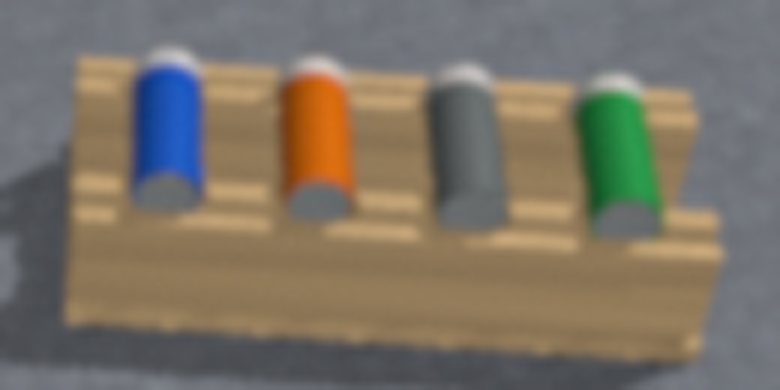

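```bash
cat > h.py <<'E'
import numpy as np, cv2
from scipy.spatial.transform import Rotation as Ro
from station import ctrl
def tool():
    o=ctrl.get_obs(); return np.array(o['ee_pos']),Ro.from_euler('xyz',o['eef_rot']).as_matrix(),o
def ray(c,px,z):
    K,R,t=c['K'],c['R'],np.array(c['t']).ravel()
    d=R.T@np.linalg.solve(K,[px[0],px[1],1.0]); o=-R.T@t
    return o+d*(z-o[2])/d[2]
def proj(c,X):
    p=c['K']@(c['R']@np.asarray(X)+c['t']); return p[:2]/p[2]
def go(target,yaxis=None):
    """slide (tool axes) from measured pose to world TCP target; spin to bring jaw y along yaxis(2d, sign free)"""
    p,R,o=tool(); s=R.T@(np.asarray(target)-p)
    sp=None
    if yaxis is not None:
        v=R.T@np.array([*yaxis,0.]); a=np.degrees(np.arctan2(v[2],v[1])); sp=(a+90)%180-90
    print('slide mm',np.round(s*1000,1),'spin',sp,'q6',round(o['qpos'][5],3))
E
python3 - <<'E'
from h import *
p,R,o=tool(); print(np.round(R,3))
t=cv2.imread("pics/top0.png"); c=ctrl.calibration("top")
hsv=cv2.cvtColor(t,cv2.COLOR_BGR2HSV)
def cells(name,lo,hi,roi=(120,165,250,245)):
    m=cv2.inRange(hsv,lo,hi); k=np.zeros_like(m); k[roi[1]:roi[3],roi[0]:roi[2]]=1
    ys,xs=np.nonzero(m*k); print(name,len(xs),xs.mean(),ys.mean(),ray(c,(xs.mean(),ys.mean()),.057))
cells('or',(5,150,100),(16,255,255)); cells('bl',(105,150,60),(125,255,255)); cells('gr',(55,120,40),(80,255,255))
off=lambda x,y:(x/7+345,y/7+195)
print('board',[ray(c,off(*q),.012)[:2].round(4) for q in [(75,130),(345,50),(485,465),(200,548)]])
print('hood top',[ray(c,off(*q),.081)[:2].round(4) for q in [(207,140),(335,100),(362,190),(233,227)]])
for n,q in dict(spinner=(289,250),gear=(295,211),br=(276,161)).items(): print(n,ray(c,q,.01)[:2])
E
```

```text
[[-0.     0.22  -0.976]
 [ 0.001 -0.976 -0.22 ]
 [-1.    -0.001 -0.   ]]
or 250 190.972 201.228 [0.57186369 0.2200568  0.057     ]
bl 230 213.49565217391304 205.2173913043478 [0.56313278 0.16693858 0.057     ]
gr 225 146.29777777777778 193.23111111111112 [0.5894882 0.326077  0.057    ]
board [array([ 0.5531, -0.1702]), array([ 0.582 , -0.2632]), array([ 0.4407, -0.308 ]), array([ 0.4113, -0.2115])]
hood top [array([ 0.5424, -0.2027]), array([ 0.5559, -0.2441]), array([ 0.5268, -0.2522]), array([ 0.5143, -0.2107])]
spinner [ 0.46338351 -0.01063916]
gear [ 0.55765347 -0.02402669]
br [0.68076817 0.02391546]
```

```bash
python3 - <<'E'
from h import *
p,R,o=tool(); c=ctrl.calibration("wrist")
C=-c['R'].T@c['t']; print('cam in tool',R.T@(C-p),'fwd in tool',R.T@c['R'][2],'right',R.T@c['R'][0])
# cradle jaw axis y ~ perpendicular to x axis
xa=np.array([-.958,-.287]); ya=np.array([-xa[1],xa[0]])
go([0.492,-0.24,.25],ya)
# camera-looking TCP target such that camera fwd ray hits cradle (z .06)
for q6 in [0]:
  print(o['qpos'])
E
```

```text
cam in tool [-0.17041425 -0.00048738 -0.06660109] fwd in tool [9.72857746e-01 3.73004473e-04 2.31403690e-01] right [-2.97551809e-04  9.99999891e-01 -3.60965937e-04]
slide mm [ -36.8 -207.5 -427.1] spin -3.970911802580602 q6 -0.067
[-1.41560767e+00  3.00357076e-01  1.52142267e+00  6.97497548e-06
  1.32072276e+00 -6.65813330e-02]
```

```bash
python3 -m creep '{"hand":[-1,-1,-1,-1,-1,-1,-1,-1,-1,-1,-1,-1],"slide":[[0.001,-0.02,-0.037],[0.002,-0.04,-0.073],[0.003,-0.06,-0.109],[0.004,-0.08,-0.145],[0.005,-0.1,-0.181],[0.006,-0.12,-0.217],[0.007,-0.14,-0.253],[0.008,-0.16,-0.289],[0.01,-0.18,-0.325],[0.012,-0.2,-0.36],[0.012,-0.207,-0.377],[0.012,-0.207,-0.377]],"spin":[0,0,0,0,-1,-2,-3,-4,-4,-4,-4,-4]}'
python3 - <<'E'
from h import *
p,R,o=tool(); print(p,o['joint_vel'].round(3))
c=ctrl.calibration("wrist"); im=ctrl.camera("wrist")
cv2.imwrite("pics/w1.png",im[:,:,::-1]); np.savez("w1.npz",**c)
E
```

```text
time_s: 1.15
ee_pos: [0.4453, -0.2492, 0.201]
eef_rot: [-1.473, 1.57, 1.964]
force: [-0.5, -0.8, -0.3]
grip_width: 0.094
[ 0.44533155 -0.24916906  0.20102689] [-0.08  -0.022  0.032 -0.013  0.    -0.07 ]
```

View pics/w1.png

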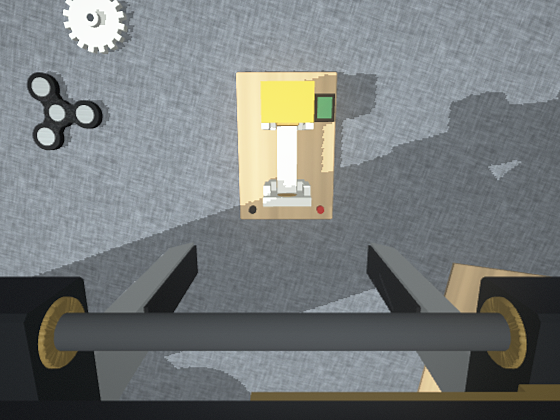

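```bash
python3 - <<'E'
from h import *
im=cv2.imread("pics/w1.png")
cv2.imwrite("pics/w1z.png",cv2.resize(im[65:225,230:350],None,fx=3.7,fy=3.7,interpolation=cv2.INTER_CUBIC))
c=dict(np.load("w1.npz"))
hsv=cv2.cvtColor(im,cv2.COLOR_BGR2HSV)
m=cv2.inRange(hsv,(22,150,120),(35,255,255)); m[:60]=0;m[140:]=0;m[:,:250]=0;m[:,330:]=0
cn=max(cv2.findContours(m,0,2)[0],key=cv2.contourArea); r=cv2.minAreaRect(cn); b=cv2.boxPoints(r); print(b)
print('hood',[ray(c,q,.081)[:2].round(4) for q in b])
m=cv2.inRange(hsv,(8,40,60),(24,140,255)); m[:60]=0;m[225:]=0;m[:,:225]=0;m[:,345:]=0
pts=np.vstack([k.reshape(-1,2) for k in cv2.findContours(m,0,2)[0] if cv2.contourArea(k)>60])
b=cv2.boxPoints(cv2.minAreaRect(pts)); print(b); w=np.array([ray(c,q,.012)[:2] for q in b]); print('board',w.round(4),w.mean(0), np.linalg.norm(np.roll(w,1,0)-w,axis=1))
E
```

```text
[[311. 121.]
 [311. 121.]
 [306. 121.]
 [306. 121.]]
hood [array([ 0.5267, -0.2488]), array([ 0.5267, -0.2488]), array([ 0.5255, -0.2449]), array([ 0.5255, -0.2449])]
[[236.  72.]
 [336.  72.]
 [336. 218.]
 [236. 218.]]
board [[ 0.5534 -0.1688]
 [ 0.582  -0.2625]
 [ 0.4429 -0.3105]
 [ 0.4114 -0.2073]] [ 0.49741243 -0.23725642] [0.14715626 0.09791486 0.14716143 0.10784078]
```

View pics/w1z.png

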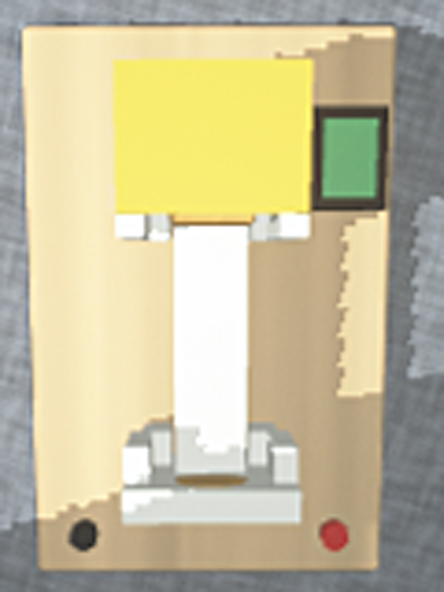

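```bash
python3 - <<'E'
from h import *
c=dict(np.load("w1.npz"))
f=lambda x,y:((x+.5)/3.7-.5+230,(y+.5)/3.7-.5+65)
g=lambda z,*P:np.array([ray(c,f(*q),z)[:2] for q in P])
b=g(.012,(22,27),(396,27),(379,570),(40,570))
print('board',b.round(4).tolist(),b.mean(0),np.linalg.norm(np.roll(b,1,0)-b,axis=1))
h=g(.081,(114,59),(313,59),(313,213),(114,213)); print('hood',h.round(4).tolist(),np.linalg.norm(np.roll(h,1,0)-h,axis=1))
w=g(.072,(123,487),(300,487),(300,522),(123,522)); print('wall',w.round(4).tolist(),np.linalg.norm(np.roll(w,1,0)-w,axis=1))
s=g(.045,(174,240),(248,240),(174,440),(248,440)); print('spine',s.round(4).tolist())
# known cradle-frame points -> fit 2D rigid transform
loc=np.array([(-80,-50),(-80,50),(70,50),(70,-50),(-61,-21.5),(-61,21.5),(-29,21.5),(-29,-21.5),(35,-21.5),(35,21.5),(43,21.5),(43,-21.5)])/1000.
W=np.vstack([b,h,w])
def fit(sel,ysign=1):
    A=loc[sel]*[1,ysign]; B=W[sel]; a0=A.mean(0);b0=B.mean(0); H=(A-a0).T@(B-b0); U,S,V=np.linalg.svd(H); R=V.T@U.T
    if np.linalg.det(R)<0: return None
    t=b0-R@a0; return R,t,((A@R.T+t)-B)
for sel in (range(12),range(4),range(4,12)):
  for ys in (1,-1):
    r=fit(list(sel),ys)
    if r: print(ys,np.degrees(np.arctan2(r[0][1,0],r[0][0,0])),r[1],(r[2]@r[0]*1000).round(1).tolist())
ya=None
E
```

```text
board [[0.5534, -0.1684], [0.5822, -0.2631], [0.4409, -0.3067], [0.4121, -0.2121]] [ 0.49713421 -0.23754959] [0.14791355 0.09896915 0.14789132 0.09885269]
hood [[0.5444, -0.2007], [0.5569, -0.2416], [0.5265, -0.2516], [0.5137, -0.2096]] [0.03194355 0.04278423 0.03194536 0.04394355]
wall [[0.4538, -0.2286], [0.4661, -0.2691], [0.458, -0.2717], [0.4456, -0.231]] [0.00854132 0.04233787 0.00854157 0.04261359]
spine [[0.5124, -0.2232], [0.5178, -0.2409], [0.4644, -0.2377], [0.47, -0.256]]
1 -162.95924048896958 [ 0.49261603 -0.238914  ] [[-1.2, -0.4], [-1.4, 0.7], [0.7, 0.4], [0.8, -0.8], [-0.3, -0.2], [-0.4, 0.1], [-0.3, -0.6], [-0.2, 0.4], [0.9, -0.2], [0.8, 0.4], [0.3, 0.3], [0.3, -0.1]]
1 -162.90021814619263 [ 0.49235523 -0.23901978] [[-0.9, -0.4], [-1.2, 0.6], [0.9, 0.5], [1.2, -0.7]]
1 -163.05973669777146 [ 0.49274564 -0.23885854] [[-0.5, -0.1], [-0.5, 0.2], [-0.4, -0.5], [-0.4, 0.4], [0.7, -0.3], [0.7, 0.4], [0.2, 0.2], [0.2, -0.2]]
```

```bash
python3 - <<'E'
from h import *
go([.522,.228,.2],(.164,.987))
E
```

```text
slide mm [   1.2 -435.2 -213.5] spin 26.31135053333412 q6 0.691
```

```bash
python3 -m creep '{"hand":[-1,-1,-1,-1,-1,-1,-1,-1,-1,-1,-1,-1],"slide":[[0,-0.036,-0.018],[0,-0.073,-0.036],[0,-0.11,-0.054],[0,-0.147,-0.072],[0,-0.184,-0.09],[0,-0.221,-0.108],[0,-0.258,-0.126],[0,-0.295,-0.144],[0,-0.332,-0.163],[0,-0.369,-0.181],[0,-0.405,-0.199],[0,-0.435,-0.213]],"spin":[2,5,7,10,12,15,17,20,22,24,26,26]}'
python3 -m creep '{"hand":[-1,-1,-1],"slide":[[0,0,0],[0,0,0],[0,0,0]],"spin":[0,0,0]}'
python3 - <<'E'
from h import *
p,R,o=tool(); print(p,o['joint_vel'].round(3),o['qpos'])
c=ctrl.calibration("wrist"); im=ctrl.camera("wrist")
cv2.imwrite("pics/w2.png",im[:,:,::-1]); np.savez("w2.npz",**c)
E
```

```text
time_s: 2.2
ee_pos: [0.5224, 0.2275, 0.2014]
eef_rot: [2.362, 1.571, -0.944]
force: [1.2, -0.1, 0.2]
grip_width: 0.0943
time_s: 2.45
ee_pos: [0.5222, 0.2248, 0.2013]
eef_rot: [0.914, 1.57, -2.39]
force: [-0.7, 0.1, -0.3]
grip_width: 0.0942
[0.5222127  0.22479894 0.20128261] [-0.014 -0.012  0.005  0.001  0.     0.004] [ 3.42191026e-01  3.51222055e-01  1.48198653e+00 -2.52172126e-04
  1.30894577e+00  2.07606938e+00]
```

View pics/w2.png

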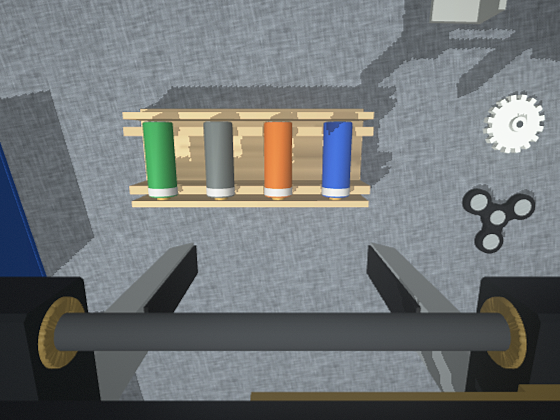

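```bash
python3 - <<'E'
from h import *
im=cv2.imread("pics/w2.png"); c=dict(np.load("w2.npz")); hsv=cv2.cvtColor(im,cv2.COLOR_BGR2HSV)
cen={}
for n,lo,hi in (('or',(5,170,100),(16,255,255)),('bl',(108,150,60),(125,255,255)),('gr',(55,150,40),(85,255,255))):
    m=cv2.inRange(hsv,lo,hi); m[:110]=0;m[210:]=0;m[:,:130]=0;m[:,365:]=0
    cn=max(cv2.findContours(m,0,2)[0],key=cv2.contourArea); r=cv2.minAreaRect(cn); x,y,w,h=cv2.boundingRect(cn)
    print(n,r,(x,y,w,h)); M=cv2.moments(m)
    cen[n]=ray(c,(M['m10']/M['m00'],M['m01']/M['m00']),.06)[:2]; print(cen[n])
d=cen['gr']-cen['bl']; print(d,np.linalg.norm(d),np.degrees(np.arctan2(d[1],d[0])))
# end points of cell: button tip row, base top row along column 278
for px,z in (((278,200),.053),((278,196.5),.058),((278,121.5),.060),((278,188),.064)): print(px,ray(c,px,z))
cv2.imwrite("pics/w2z.png",cv2.resize(im[100:215,190:370],None,fx=4.4,fy=4.4,interpolation=cv2.INTER_CUBIC))
E
```

```text
or ((277.5, 154.5), (65.0, 27.0), 90.0) (264, 122, 28, 66)
[0.57275125 0.22155677]
bl ((336.6542663574219, 154.87179565429688), (27.351478576660156, 66.3964614868164), 1.9091522693634033) (323, 122, 29, 67)
[0.56266962 0.16854792]
gr ((148.0, 155.0), (64.0, 10.0), 90.0) (143, 123, 11, 65)
[0.59144846 0.32702762]
[0.02877883 0.1584797 ] 0.1610715284316838 79.7076334097123
(278, 200) [0.52959579 0.22747417 0.053     ]
(278, 196.5) [0.53376324 0.22673049 0.058     ]
(278, 121.5) [0.59982055 0.21569582 0.06      ]
(278, 188) [0.54248351 0.22521787 0.064     ]
```

View pics/w2z.png

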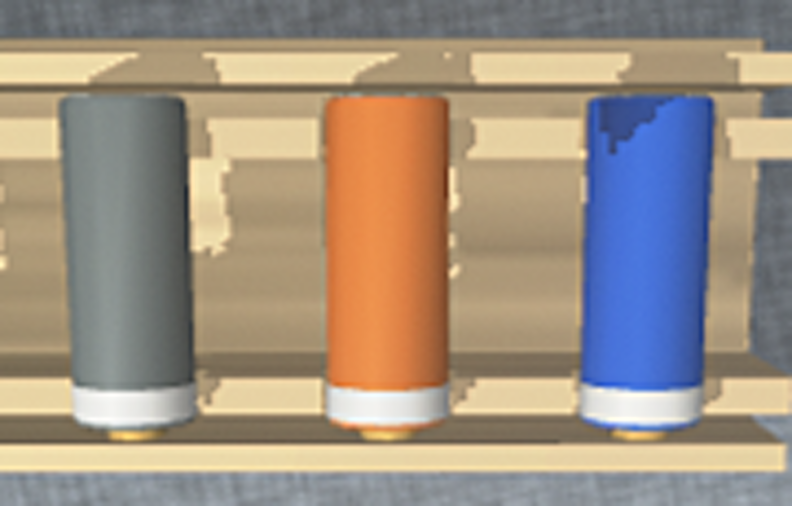

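```bash
python3 - <<'E'
from h import *
a=np.radians(80.3); go([.565,.2215,.13],(np.cos(a),np.sin(a)))
E
```

```text
slide mm [ 71.4  -4.  -42.6] spin 0.3197328866672535 q6 2.076
```

```bash
python3 -m creep '{"hand":[0.1,0.1,0.1,0.1,0.1,0.1,0.1,0.1,0.1,0.1],"slide":[[0.02,-0.001,-0.012],[0.04,-0.002,-0.024],[0.06,-0.003,-0.036],[0.071,-0.004,-0.043],[0.071,-0.004,-0.043],[0.071,-0.004,-0.043],[0.071,-0.004,-0.043],[0.071,-0.004,-0.043],[0.071,-0.004,-0.043],[0.071,-0.004,-0.043]],"spin":[0,0,0,0,0,0,0,0,0,0]}' 20
python3 - <<'E'
from h import *
a=np.radians(80.3); go([.565,.2215,.042],(np.cos(a),np.sin(a)))
im=ctrl.camera("wrist")
cv2.imwrite("pics/w3.png",im[:,:,::-1])
E
```

```text
time_s: 3.33
ee_pos: [0.5653, 0.2233, 0.1313]
eef_rot: [-2.65, 1.57, 0.33]
force: [-0.7, 0.3, 0.8]
grip_width: 0.0426
slide mm [89.3  1.9  0.1] spin 0.4158433034797042 q6 2.049
```

View pics/w3.png

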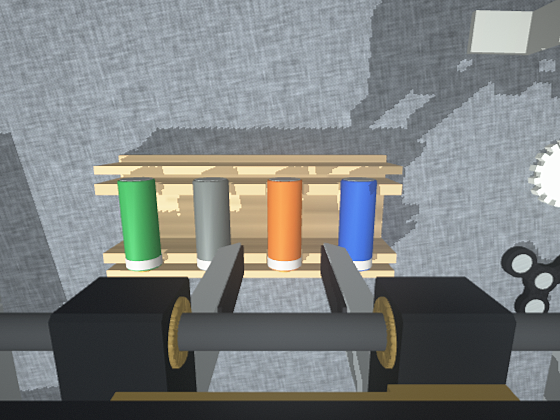

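```bash
python3 -m creep '{"hand":[0.1,0.1,0.1,0.1,0.1,0.1,0.1],"slide":[[0,0.002,0],[0.02,0.002,0],[0.045,0.002,0],[0.07,0.002,0],[0.085,0.002,0],[0.089,0.002,0],[0.089,0.002,0]],"spin":[0,0,0,0,0,0,0]}'
python3 - <<'E'
from h import *
go([.565,.2215,.042])
im=ctrl.camera("wrist")
cv2.imwrite("pics/w4.png",im[:,:,::-1])
E
```

```text
time_s: 3.97
ee_pos: [0.5645, 0.2211, 0.0407]
eef_rot: [0.486, 1.569, -2.817]
force: [-0.6, 0.1, 0.7]
grip_width: 0.0421
slide mm [-1.3 -0.5 -0.4] spin None q6 2.046
```

View pics/w4.png

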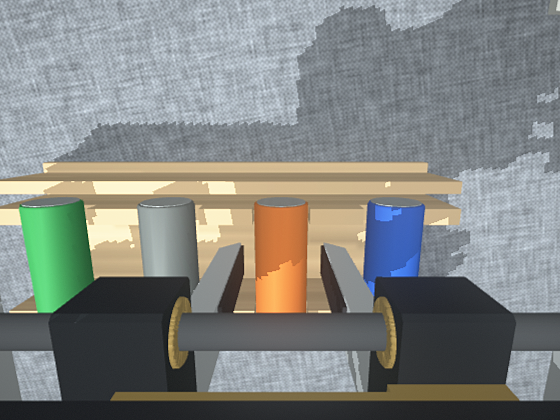

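Fingers straddle the orange cell (col 281), in both lanes. Close, then lift.

```bash
python3 -m creep '{"hand":[0.5,0.8,0.8,0.8,0.8,0.8],"slide":[[-0.001,0,0],[-0.001,0,0],[-0.001,0,0],[-0.001,0,0],[-0.001,0,0],[-0.001,0,0]],"spin":[0,0,0,0,0,0]}' 25
python3 -m creep '{"hand":[0.8,0.8,0.8,0.8,0.8,0.8,0.8,0.8],"slide":[[-0.01,0,0],[-0.03,0,0],[-0.05,0,0],[-0.08,0,0],[-0.11,0,0],[-0.12,0,0],[-0.12,0,0],[-0.12,0,0]],"spin":[0,0,0,0,0,0,0,0]}' 25
python3 - <<'E'
from h import *
im=ctrl.camera("wrist")
cv2.imwrite("pics/w5.png",im[:,:,::-1])
a=np.radians(-163+90)
x=np.array([np.cos(np.radians(-163)),np.sin(np.radians(-163))])
t=np.array([.4926,-.2389])+.013*x; print(t)
go([*t,.14],(np.cos(a),np.sin(a)))
E
```

```text
time_s: 4.52
ee_pos: [0.5655, 0.2214, 0.0435]
eef_rot: [-2.7, 1.569, 0.279]
force: [-0.9, -0.6, 6.7]
grip_width: 0.025
time_s: 5.18
ee_pos: [0.5647, 0.2212, 0.1619]
eef_rot: [0.479, 1.57, -2.825]
force: [-0.1, -0.1, -1.8]
grip_width: 0.0251
[ 0.48016804 -0.24270083]
slide mm [ 21.3 471.2   8.1] spin -26.289978718546635 q6 2.046
```

View pics/w5.png

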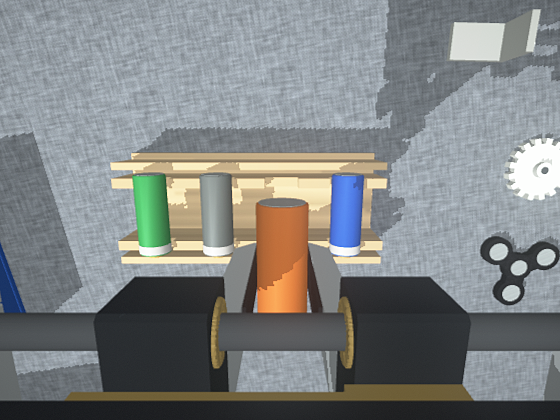

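```bash
python3 -m creep '{"hand":[0.8,0.8,0.8,0.8,0.8,0.8,0.8,0.8,0.8,0.8,0.8,0.8],"slide":[[0,0.02,0],[0,0.06,0.001],[0,0.1,0.002],[0,0.14,0.003],[0,0.18,0.004],[0,0.22,0.004],[0,0.26,0.004],[0,0.3,0.005],[0,0.34,0.006],[0,0.38,0.007],[0,0.42,0.008],[0,0.45,0.008]],"spin":[-2,-5,-7,-10,-12,-15,-17,-20,-22,-25,-26,-26]}'
python3 -m creep '{"hand":[0.8,0.8,0.8,0.8],"slide":[[0,0.01,0],[0,0.02,0],[0,0.02,0],[0,0.02,0]],"spin":[0,0,0,0]}'
cat >> h.py <<'E'
TH=np.radians(-163.0); CO=np.array([.4926,-.2389]); CX=np.array([np.cos(TH),np.sin(TH)]); CY=np.array([-CX[1],CX[0]])
def cr():
    p,R,o=tool(); d=p[:2]-CO
    print('TCP in cradle mm',np.round([d@CX*1000,d@CY*1000,p[2]*1000],1),'grasp z',round(p[2]*1000+11,1),'yaw err',round((np.degrees(np.arctan2(*(R[:2,1]@np.c_[CX,CY])))),2),'F(cradle)',np.round([o['force'][:2]@CX,o['force'][:2]@CY,o['force'][2]],1),'t',o['time_s'])
def to(x,y,gz):
    """cradle-frame grasp target mm"""
    t=CO+CX*x/1000+CY*y/1000; go([*t,(gz-11)/1000],CY)
E
python3 - <<'E'
from h import *
cr(); to(13,0,100)
cv2.imwrite("pics/w6.png",ctrl.camera("wrist")[:,:,::-1]);cv2.imwrite("pics/s6.png",cv2.resize(ctrl.camera("scene")[150:270,80:240],None,fx=5,fy=5)[:,:,::-1])
np.savez("w6.npz",**ctrl.calibration("wrist"))
E
```

```text
time_s: 6.23
ee_pos: [0.4827, -0.2239, 0.1606]
eef_rot: [-0.724, 1.568, 2.71]
force: [0.5, 0.1, -0.3]
grip_width: 0.0249
time_s: 6.57
ee_pos: [0.4902, -0.2399, 0.1615]
eef_rot: [-0.911, 1.569, 2.522]
force: [0.6, 0.7, -0.6]
grip_width: 0.0254
TCP in cradle mm [  2.6   0.2 161.5] grasp z 172.5 yaw err 0.27 F(cradle) [-0.7 -0.5 -0.6] t 6.5667
slide mm [72.5 -0.1 10.4] spin -0.26781175664643797 q6 0.756
```

View pics/w6.png

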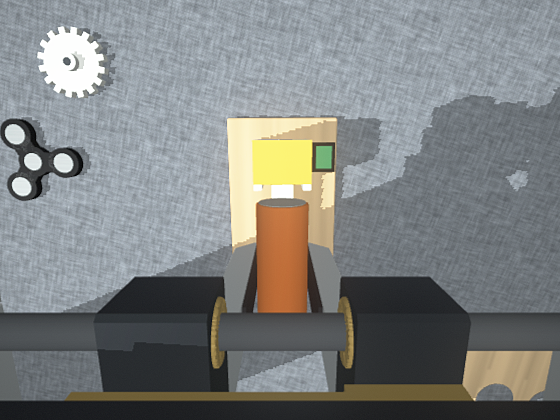

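View pics/s6.png

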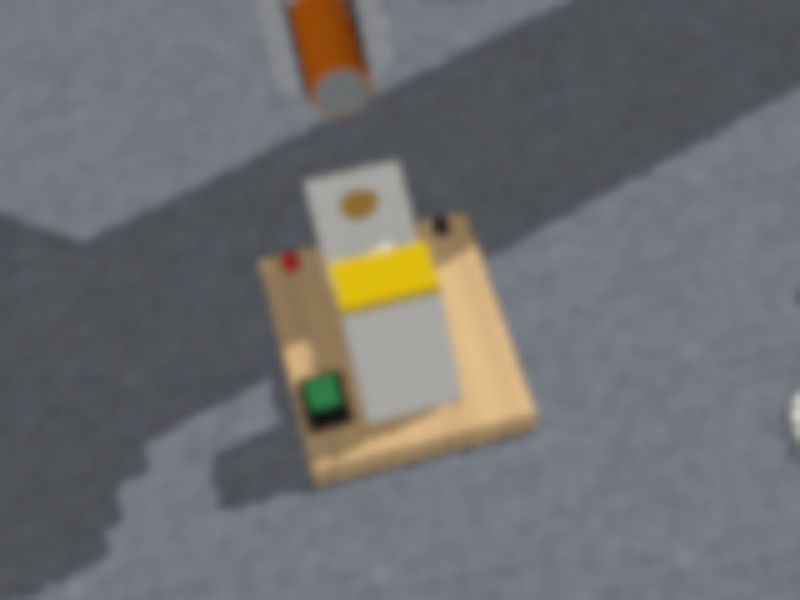

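```bash
python3 - <<'E'
from h import *
c=dict(np.load("w6.npz")); im=cv2.imread("pics/w6.png")
cv2.imwrite("pics/w6z.png",cv2.resize(im[180:260,230:340],None,fx=7,fy=7,interpolation=cv2.INTER_CUBIC))
for px,z in (((282,208),.1855),((282,199),.1595)):
    d=ray(c,px,z)[:2]-CO; print(d@CX,d@CY)
E
```

```text
-0.03327925899336244 -0.00036918461489794636
-0.032486398714257805 -0.000373140299404951
```

View pics/w6z.png

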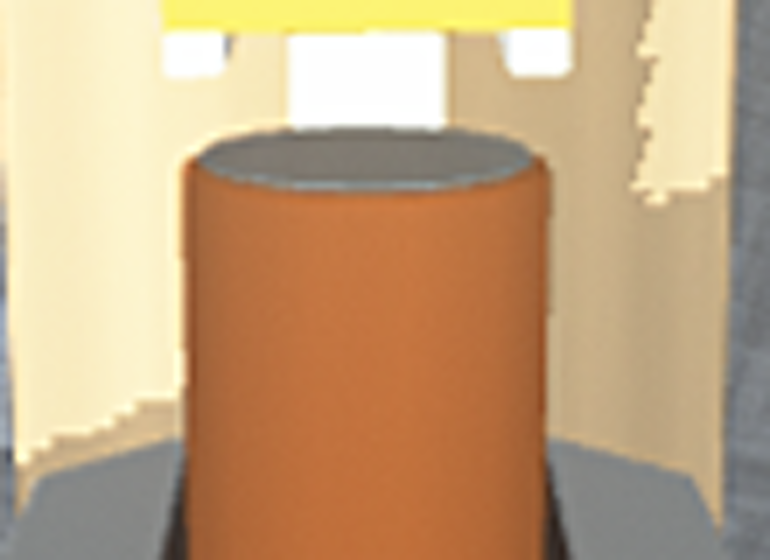

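```bash
python3 -m creep '{"hand":[0.8,0.8,0.8,0.8,0.8,0.8],"slide":[[0.01,0,0.01],[0.03,0,0.01],[0.055,0,0.01],[0.07,0,0.01],[0.077,0,0.01],[0.077,0,0.01]],"spin":[0,0,0,0,0,0]}' 20
python3 - <<'E'
from h import *
cr(); to(13,0,75)
E
```

```text
time_s: 7.17
ee_pos: [0.4802, -0.2425, 0.0842]
eef_rot: [-0.848, 1.568, 2.586]
force: [-0.1, -0.5, -1.1]
grip_width: 0.0254
TCP in cradle mm [12.9 -0.2 84.2] grasp z 95.2 yaw err 0.23 F(cradle) [ 0.3  0.5 -1.1] t 7.1667
slide mm [20.2  0.3  0.1] spin -0.2295351393335352 q6 0.742
```

```bash
python3 -m creep '{"hand":[0.8,0.8,0.8,0.8,0.8,0.8,0.8,0.8],"slide":[[0.004,0,0],[0.008,0,0],[0.01,0,0],[0.012,0,0],[0.014,0,0],[0.016,0,0],[0.017,0,0],[0.017,0,0]],"spin":[0,0,0,0,0,0,0,0]}' 15
python3 - <<'E'
from h import *
cr()
np.savez("w7.npz",**ctrl.calibration("wrist"))
im=ctrl.camera("wrist")[:,:,::-1]
cv2.imwrite("pics/w7.png",im[60:340,180:400].repeat(2,0).repeat(2,1));cv2.imwrite("pics/s7.png",cv2.resize(ctrl.camera("scene")[150:270,80:240],None,fx=5,fy=5)[:,:,::-1])
E
```

```text
time_s: 7.83
ee_pos: [0.4811, -0.2437, 0.0687]
eef_rot: [2.495, 1.569, -0.355]
force: [5.3, 1.4, 4.7]
grip_width: 0.0258
TCP in cradle mm [12.4  1.2 68.7] grasp z 79.7 yaw err 0.29 F(cradle) [-5.5  0.2  4.7] t 7.8333
```

View pics/w7.png

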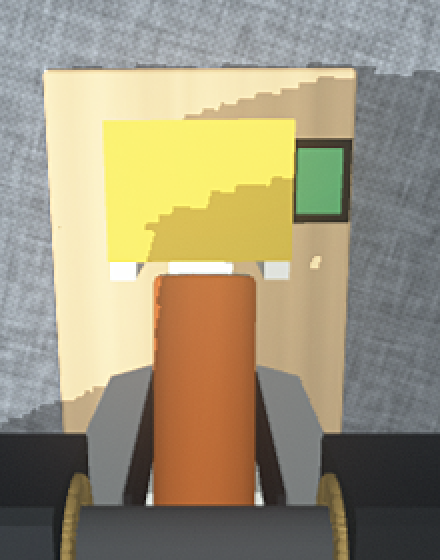

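View pics/s7.png

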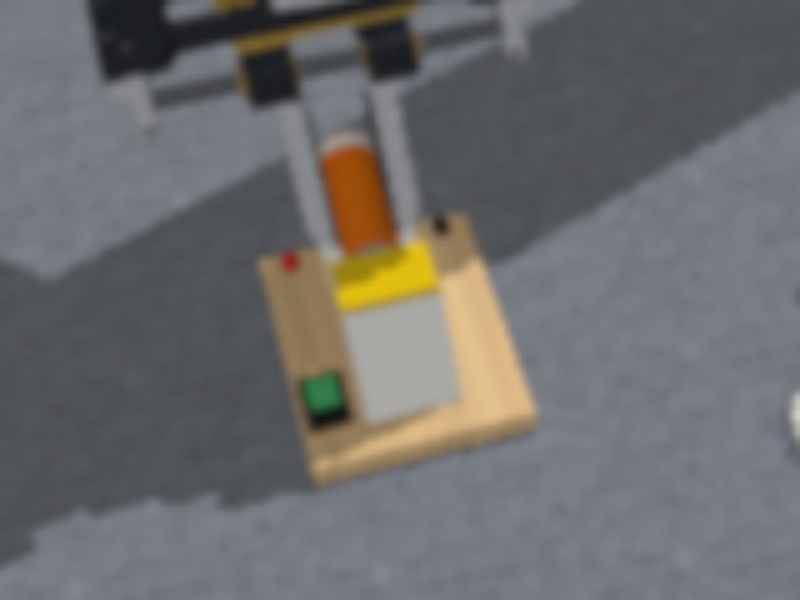

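```bash
python3 -m creep '{"hand":[0.8,0.8,0.8,0.8,0.8,0.8,0.8],"slide":[[0.001,0,0],[0.002,0,0],[0.003,0,0],[0.004,0,0],[0.005,0,0],[0.005,0,0],[0.005,0,0]],"spin":[0,0,0,0,0,0,0]}' 15
python3 - <<'E'
from h import *
cr()
np.savez("w8.npz",**ctrl.calibration("wrist"))
im=ctrl.camera("wrist")[:,:,::-1]
cv2.imwrite("pics/w8.png",cv2.resize(im[100:320,200:360],None,fx=3.5,fy=3.5)[:600]);cv2.imwrite("pics/s8.png",cv2.resize(ctrl.camera("scene")[165:225,110:190],None,fx=9,fy=9,interpolation=cv2.INTER_CUBIC)[:,:,::-1])
E
```

```text
time_s: 8.52
ee_pos: [0.4804, -0.2436, 0.0633]
eef_rot: [-0.446, 1.57, 2.988]
force: [2.4, -0.6, 3.1]
grip_width: 0.0256
TCP in cradle mm [13.   0.9 63.3] grasp z 74.3 yaw err 0.29 F(cradle) [-2.1  1.3  3.1] t 8.5167
```

View pics/w8.png

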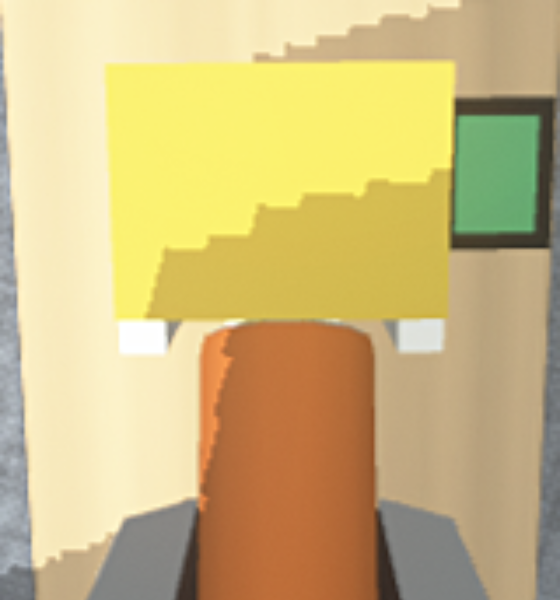

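View pics/s8.png

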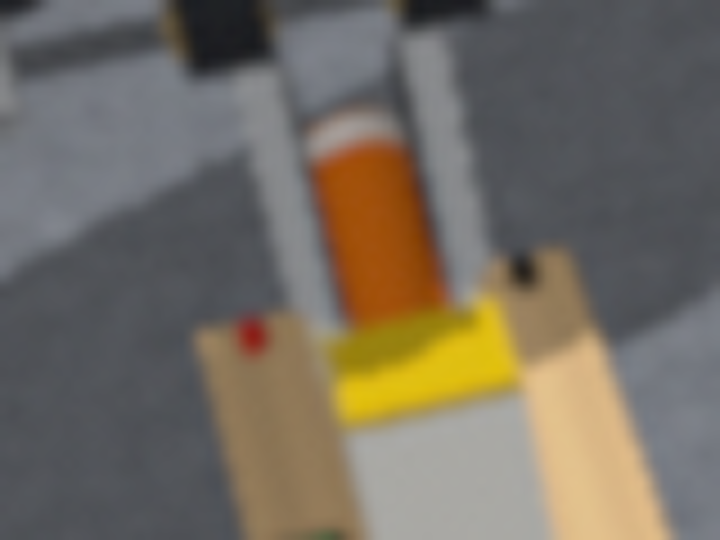

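```bash
python3 - <<'E'
from h import *
c=dict(np.load("w8.npz")); s=ctrl.calibration("scene")
P=lambda x,y,z:[*(CO+CX*x/1000+CY*y/1000),z/1000]
for th in (20,25,28,30,32):
    a=np.radians(th); u=np.array([np.cos(a),np.sin(a)]); n=np.array([-u[1],u[0]]); C=np.array([12.5,74.3])
    T=C-35*u+13*n; B=C+32*u+13*n; S=C-35*u
    print(th,'topbase',T.round(1),proj(c,P(T[0],0,T[1])).round(1),'sideL/R',proj(c,P(S[0],-13,S[1])).round(1),proj(c,P(S[0],13,S[1])).round(1),'scene top front',proj(s,P(B[0],0,B[1])).round(1))
E
```

```text
20 topbase [-24.8  74.5] [280.3 197.9] sideL/R [254.9 202.4] [306.  202.1] scene top front [148.9 176.5]
25 topbase [-24.7  71.3] [280.3 197. ] sideL/R [255.4 203.6] [305.6 203.3] scene top front [148.9 176.3]
28 topbase [-24.5  69.3] [280.4 196.7] sideL/R [255.6 204.5] [305.4 204.3] scene top front [148.9 176.2]
30 topbase [-24.3  68.1] [280.4 196.6] sideL/R [255.8 205.2] [305.2 205. ] scene top front [148.9 176.2]
32 topbase [-24.1  66.8] [280.4 196.7] sideL/R [256. 206.] [305.1 205.7] scene top front [148.9 176.2]
```

```bash
python3 - <<'E'
from h import *
c=dict(np.load("w8.npz"))
P=lambda x,y,z:[*(CO+CX*x/1000+CY*y/1000),z/1000]
print([proj(c,P(x,y,z)).round(1).tolist() for x,y,z in [(-29,-21.5,81),(-29,21.5,81),(-24,-15.5,77),(-24,15.5,77)]])
im=ctrl.camera("wrist")[:,:,::-1]; cr()
cv2.imwrite("pics/w8b.png",cv2.resize(im[170:250,235:330],None,fx=8,fy=7.5,interpolation=cv2.INTER_NEAREST))
t=ctrl.camera("top")[:,:,::-1]; cv2.imwrite("pics/t8.png",cv2.resize(t[180:290,330:440],None,fx=5,fy=5,interpolation=cv2.INTER_CUBIC))
E
```

```text
[[232.4, 191.6], [328.0, 191.1], [246.9, 200.8], [313.7, 200.5]]
TCP in cradle mm [13.   0.9 63.3] grasp z 74.3 yaw err 0.29 F(cradle) [-2.5  1.5  2.7] t 8.6667
```

View pics/w8b.png

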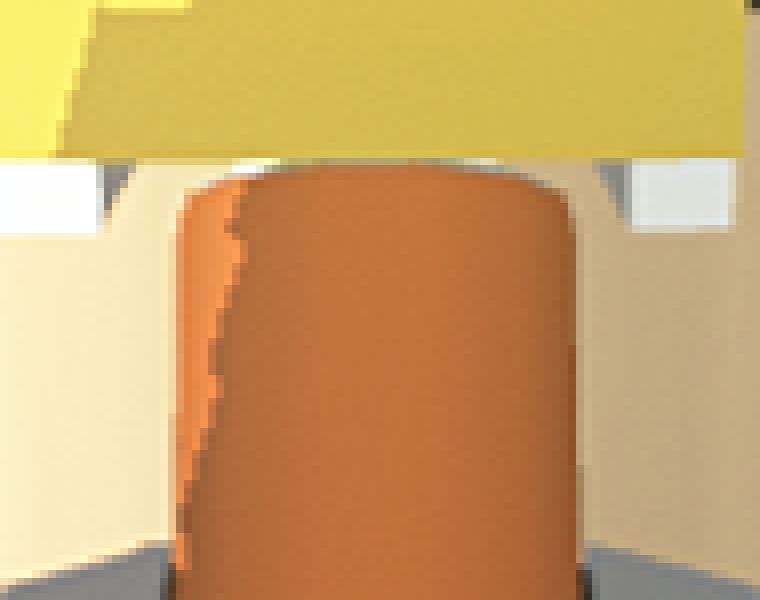

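View pics/t8.png

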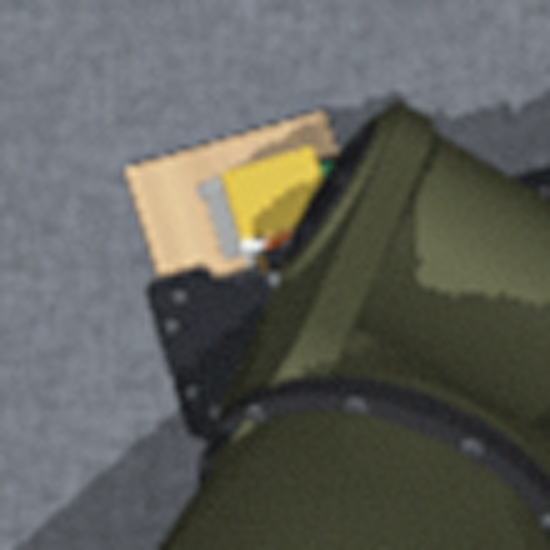

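```bash
python3 -m creep '{"hand":[0.8,0.8,0.8,0.8,0.8,0.8,0.8,0.8,0.8],"slide":[[0,-0.001,0],[0,-0.001,-0.001],[0,-0.001,-0.002],[0,-0.001,-0.0035],[0,-0.001,-0.005],[0,-0.001,-0.0065],[0,-0.001,-0.008],[0,-0.001,-0.008],[0,-0.001,-0.008]],"spin":[0,0,0,0,0,0,0,0,0]}' 30
python3 - <<'E'
from h import *
cr()
np.savez("w9.npz",**ctrl.calibration("wrist"))
im=ctrl.camera("wrist")[:,:,::-1]
cv2.imwrite("pics/w9.png",cv2.resize(im[150:260,220:345],None,fx=6,fy=5,interpolation=cv2.INTER_NEAREST))
cv2.imwrite("pics/s9.png",cv2.resize(ctrl.camera("scene")[165:225,110:190],None,fx=9,fy=9,interpolation=cv2.INTER_CUBIC)[:,:,::-1])
E
```

```text
time_s: 9.47
ee_pos: [0.4877, -0.2402, 0.0632]
eef_rot: [-0.738, 1.57, 2.695]
force: [-3.5, 0.2, -1.2]
grip_width: 0.0253
TCP in cradle mm [ 5.1 -0.2 63.2] grasp z 74.2 yaw err 0.28 F(cradle) [ 3.3 -1.2 -1.2] t 9.4667
```

View pics/w9.png

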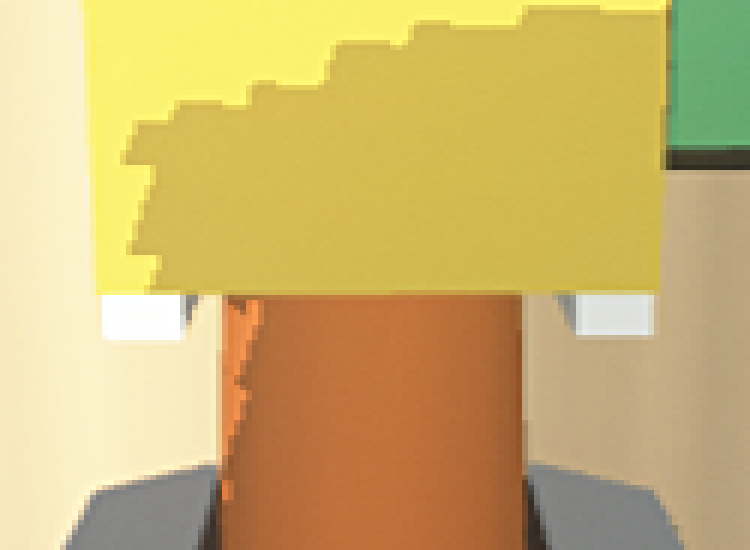

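View pics/s9.png

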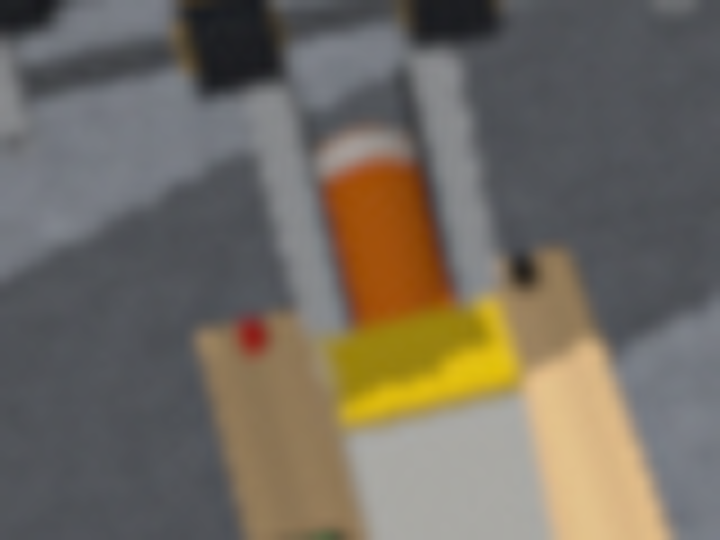

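```bash
python3 -m creep '{"hand":[0.8,0.8,0.8,0.8,0.8],"slide":[[0,0,-0.0015],[0,0,-0.003],[0,0,-0.0045],[0,0,-0.005],[0,0,-0.005]],"spin":[0,0,0,0,0]}' 30
python3 - <<'E'
from h import *
cr()
s=ctrl.calibration("scene"); im=ctrl.camera("scene")[:,:,::-1]
cv2.imwrite("pics/s10.png",cv2.resize(im[170:210,130:180],None,fx=14,fy=14,interpolation=cv2.INTER_CUBIC))
P=lambda x,y,z:[*(CO+CX*x/1000+CY*y/1000),z/1000]
for th in (24,28,32):
  for cx in (2,0,-2,-4):
    a=np.radians(th); u=np.array([np.cos(a),np.sin(a)]); n=np.array([-u[1],u[0]]); C=np.array([cx,45+35*u[1]+13*u[0]])
    T=C+25*u+13*n; B=C+32*u+13*n
    print(th,cx,'scene top front',proj(s,P(B[0],0,B[1])).round(1),)
E
```

```text
time_s: 9.98
ee_pos: [0.4924, -0.2389, 0.0632]
eef_rot: [-0.448, 1.57, 2.985]
force: [-6.4, -1.0, -1.1]
grip_width: 0.0254
TCP in cradle mm [ 0.2 -0.1 63.2] grasp z 74.2 yaw err 0.29 F(cradle) [ 6.4 -0.9 -1.1] t 9.9833
24 2 scene top front [150.  180.2]
24 0 scene top front [150.1 180.7]
24 -2 scene top front [150.3 181.2]
24 -4 scene top front [150.4 181.7]
28 2 scene top front [149.8 179.4]
28 0 scene top front [150. 180.]
28 -2 scene top front [150.2 180.5]
28 -4 scene top front [150.3 181. ]
32 2 scene top front [149.7 178.8]
32 0 scene top front [149.9 179.4]
32 -2 scene top front [150.1 179.9]
32 -4 scene top front [150.2 180.4]
```

View pics/s10.png

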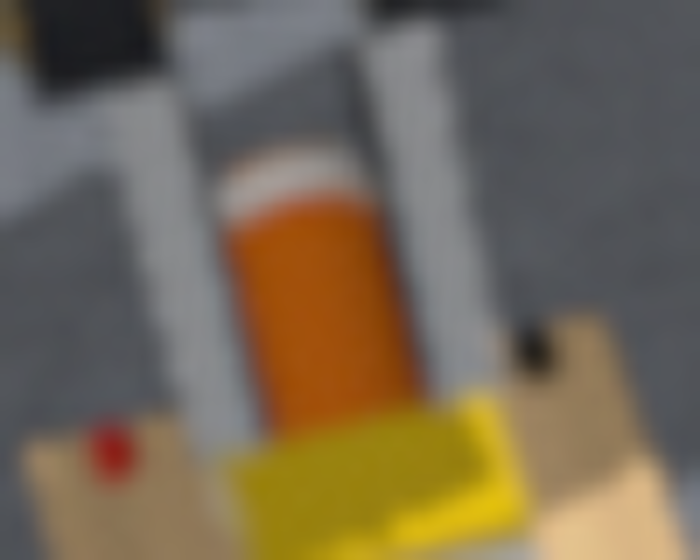

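```bash
python3 -m creep '{"hand":[0.8,0.8,0.8,0.8,0.8,0.8,0.8,0.8],"slide":[[0.001,0,0],[0.0025,0,0],[0.004,0,0],[0.0055,0,0],[0.007,0,0],[0.008,0,0],[0.008,0,0],[0.008,0,0]],"spin":[0,0,0,0,0,0,0,0]}' 20
python3 - <<'E'
from h import *
cr()
s=ctrl.calibration("scene"); im=ctrl.camera("scene")[:,:,::-1]
cv2.imwrite("pics/s11.png",cv2.resize(im[170:210,130:180],None,fx=14,fy=14,interpolation=cv2.INTER_CUBIC))
P=lambda x,y,z:[*(CO+CX*x/1000+CY*y/1000),z/1000]
for th in (8,12,16,20):
  for cx in (0,-2,-4):
    a=np.radians(th); u=np.array([np.cos(a),np.sin(a)]); n=np.array([-u[1],u[0]]); C=np.array([cx,45+35*u[1]+13*u[0]])
    B=C+32*u+13*n
    print(th,C.round(1),'scene top front',proj(s,P(B[0],0,B[1])).round(1),)
E
```

```text
time_s: 10.7
ee_pos: [0.4928, -0.239, 0.0557]
eef_rot: [1.861, 1.571, -0.989]
force: [-5.4, -0.6, 2.3]
grip_width: 0.0255
TCP in cradle mm [-0.2  0.2 55.7] grasp z 66.7 yaw err 0.3 F(cradle) [ 5.4 -1.   2.3] t 10.7
8 [ 0.  62.7] scene top front [150.9 184.6]
8 [-2.  62.7] scene top front [151.  185.1]
8 [-4.  62.7] scene top front [151.2 185.6]
12 [ 0. 65.] scene top front [150.7 183.5]
12 [-2. 65.] scene top front [150.8 184. ]
12 [-4. 65.] scene top front [151.  184.5]
16 [ 0.  67.1] scene top front [150.5 182.4]
16 [-2.  67.1] scene top front [150.6 183. ]
16 [-4.  67.1] scene top front [150.8 183.5]
20 [ 0.  69.2] scene top front [150.3 181.5]
20 [-2.  69.2] scene top front [150.4 182. ]
20 [-4.  69.2] scene top front [150.6 182.5]
```

View pics/s11.png

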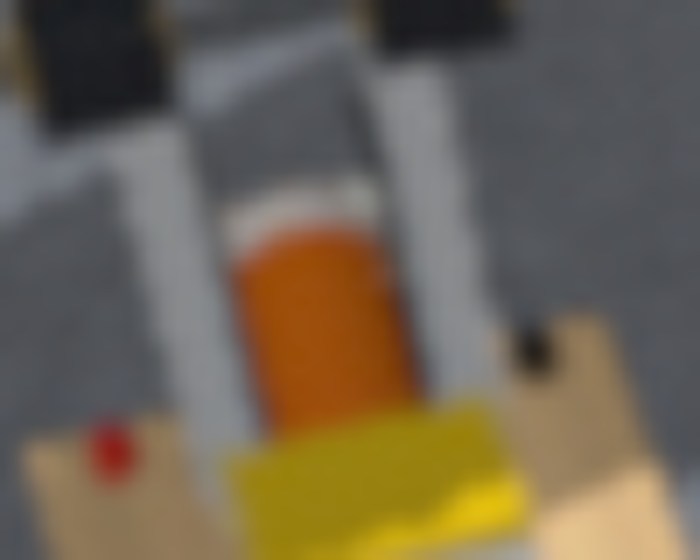

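```bash
python3 -m creep '{"hand":[0.8,0.8,0.8,0.8,0.8,0.8,0.8],"slide":[[0.001,0,-0.001],[0.0025,0,-0.001],[0.004,0,-0.001],[0.005,0,-0.001],[0.006,0,-0.001],[0.006,0,-0.001],[0.006,0,-0.001]],"spin":[0,0,0,0,0,0,0]}' 20
python3 - <<'E'
from h import *
cr()
im=ctrl.camera("scene")[:,:,::-1]
cv2.imwrite("pics/s12.png",cv2.resize(im[170:210,130:180],None,fx=14,fy=14,interpolation=cv2.INTER_CUBIC))
E
```

```text
time_s: 11.33
ee_pos: [0.4938, -0.2387, 0.0497]
eef_rot: [2.124, 1.57, -0.726]
force: [-5.0, -0.9, 0.8]
grip_width: 0.0251
TCP in cradle mm [-1.2  0.2 49.7] grasp z 60.7 yaw err 0.3 F(cradle) [ 5.1 -0.7  0.8] t 11.3333
```

View pics/s12.png

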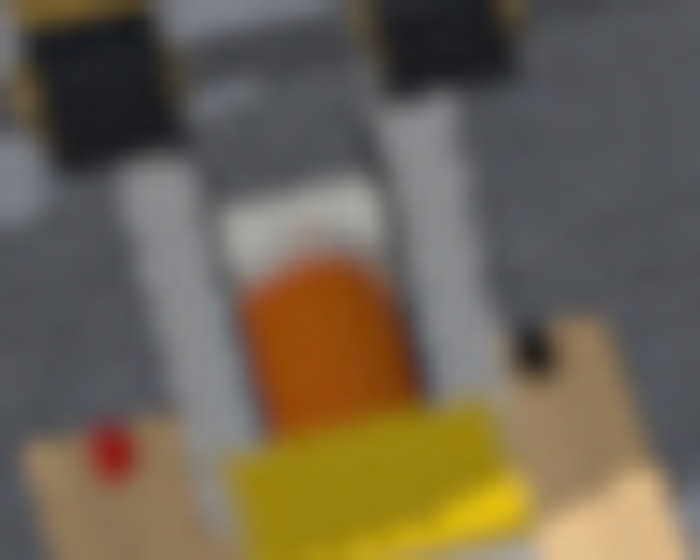

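```bash
python3 -m creep '{"hand":[0.8,0.8,0.8,0.8,0.8],"slide":[[0.001,0,0],[0.002,0,0],[0.003,0,0],[0.004,0,0],[0.004,0,0]],"spin":[0,0,0,0,0]}' 20
python3 - <<'E'
from h import *
cr()
im=ctrl.camera("scene")[:,:,::-1]
cv2.imwrite("pics/s13.png",cv2.resize(im[170:210,130:180],None,fx=14,fy=14,interpolation=cv2.INTER_CUBIC))
E
```

```text
time_s: 11.8
ee_pos: [0.4938, -0.2387, 0.0455]
eef_rot: [2.28, 1.57, -0.57]
force: [-4.8, -1.4, 3.2]
grip_width: 0.0254
TCP in cradle mm [-1.2  0.2 45.5] grasp z 56.5 yaw err 0.29 F(cradle) [ 5.  -0.1  3.2] t 11.8
```

View pics/s13.png

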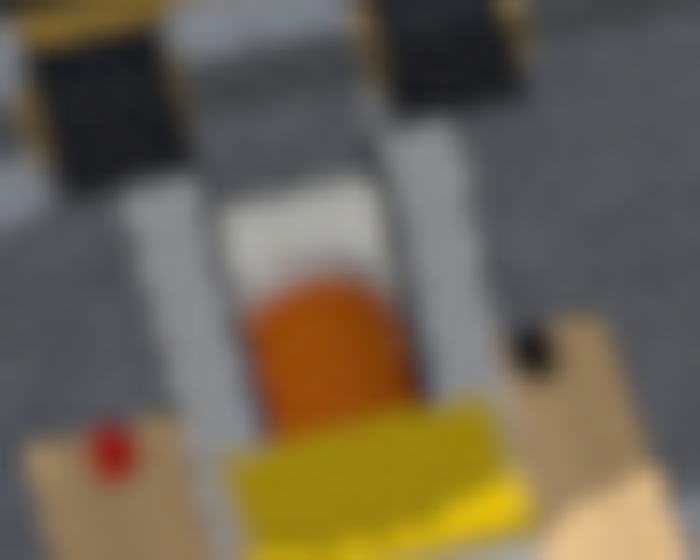

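```bash
python3 -m creep '{"hand":[0.8,0.8,0.8,0.6,0.4,0.2,0.05,0.05,0.05],"slide":[[0,0,0.001],[0,0,0.001],[0,0,0.001],[-0.001,0,0.001],[-0.001,0,0.001],[-0.001,0,0.001],[-0.001,0,0.001],[-0.001,0,0.001],[-0.001,0,0.001]],"spin":[0,0,0,0,0,0,0,0,0]}' 5
python3 -m creep '{"hand":[0.05,0.05,0.05,0.05,0.05,0.05,0.05,0.05],"slide":[[-0.01,0,0],[-0.03,0,0],[-0.06,0,0],[-0.09,0,0.02],[-0.12,0,0.05],[-0.14,0,0.06],[-0.14,0,0.06],[-0.14,0,0.06]],"spin":[0,0,0,0,0,0,0,0]}'
python3 - <<'E'
from h import *
cr()
np.savez("w14.npz",**ctrl.calibration("wrist"))
im=ctrl.camera("wrist")[:,:,::-1]; cv2.imwrite("pics/w14.png",im)
im=ctrl.camera("scene")[:,:,::-1]
cv2.imwrite("pics/s14.png",cv2.resize(im[170:230,120:190],None,fx=10,fy=10,interpolation=cv2.INTER_CUBIC))
E
```

```text
time_s: 12.6
ee_pos: [0.4927, -0.2389, 0.0465]
eef_rot: [-0.876, 1.571, 2.557]
force: [-0.5, 1.2, -0.0]
grip_width: 0.0445
time_s: 13.27
ee_pos: [0.4353, -0.2565, 0.188]
eef_rot: [2.269, 1.568, -0.582]
force: [0.1, -0.1, -0.1]
grip_width: 0.0445
TCP in cradle mm [5.99e+01 1.00e-01 1.88e+02] grasp z 199.0 yaw err 0.35 F(cradle) [-0.1  0.1 -0.1] t 13.2667
```

View pics/w14.png

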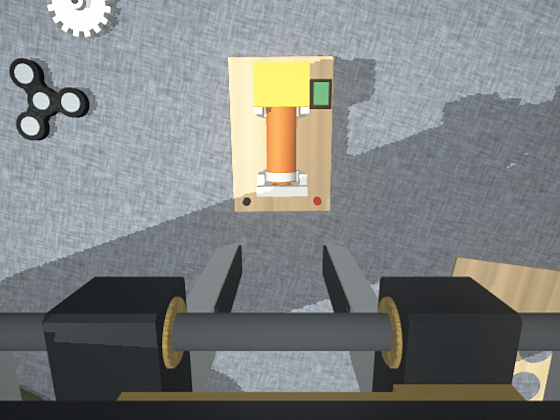

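View pics/s14.png

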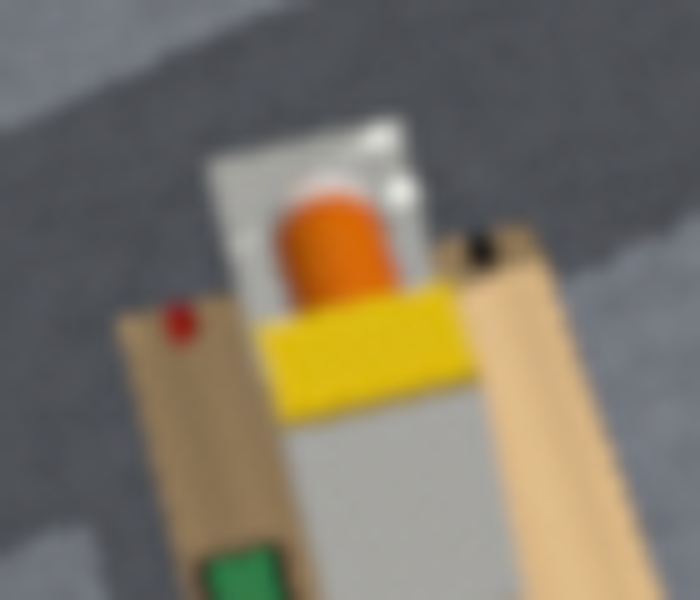

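Cell lies in the bay. Check its level and end position in detail.

```bash
python3 - <<'E'
from h import *
c=dict(np.load("w14.npz")); im=cv2.imread("pics/w14.png")
x0,y0=240,90
z=cv2.resize(im[y0:y0+115,x0:x0+85],None,fx=7,fy=5.2,interpolation=cv2.INTER_CUBIC)
P=lambda x,y,zz:[*(CO+CX*x/1000+CY*y/1000),zz/1000]
for nm,q in dict(tip=(35,0,58),btop=(35,0,64),front=(32,0,71),bandtop=(32,0,71),wallin=(35,0,72),hood=(-29,0,81),sideL0=(-20,-13,58),sideR0=(-20,13,58),sideL1=(24,-13,58),sideR1=(24,13,58)).items():
    p=proj(c,P(*q)); print(nm,p.round(1),'zoom',((p[0]-x0+.5)*7).round(),((p[1]-y0+.5)*5.2).round())
cv2.imwrite("pics/w14z.png",z)
E
```

```text
tip [281.6 184.1] zoom 295.0 492.0
btop [281.6 185.1] zoom 295.0 497.0
front [281.6 182.7] zoom 295.0 485.0
bandtop [281.6 182.7] zoom 295.0 485.0
wallin [281.7 186.4] zoom 295.0 504.0
hood [281.2 105.8] zoom 292.0 85.0
sideL0 [265.9 119.4] zoom 184.0 155.0
sideR0 [296.7 119.2] zoom 400.0 154.0
sideL1 [266.7 171.7] zoom 190.0 427.0
sideR1 [296.4 171.5] zoom 399.0 426.0
```

View pics/w14z.png

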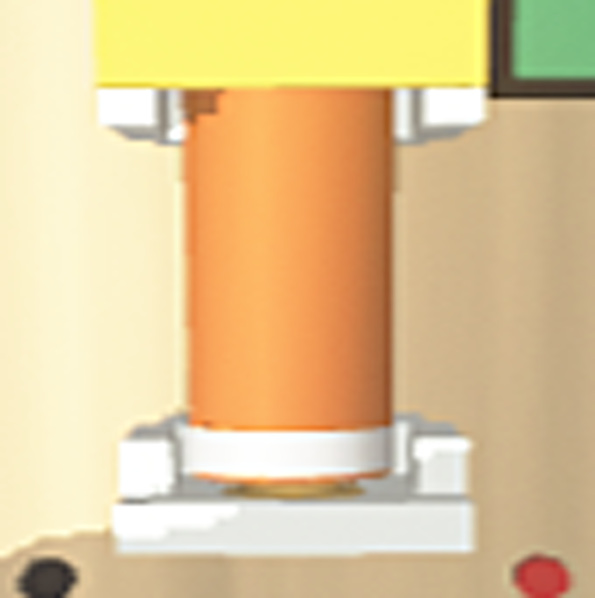

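```bash
python3 - <<'E'
from h import *
s=ctrl.calibration("scene"); im=ctrl.camera("scene")[:,:,::-1]
P=lambda x,y,z:[*(CO+CX*x/1000+CY*y/1000),z/1000]
for nm,q in dict(front=(32,0,71),front_up3=(32,0,74),bandback=(25,0,71),walltop_in=(35,0,72),wtL=(43,-21.5,72),wtR=(43,21.5,72),hoodL=(-29,21.5,81),hoodR=(-29,-21.5,81)).items():
    p=proj(s,P(*q)); print(nm,p.round(1),'zoom',((p-[130,170]+.5)*14).round())
cv2.imwrite("pics/s15.png",cv2.resize(im[170:210,130:180],None,fx=14,fy=14,interpolation=cv2.INTER_CUBIC))
E
```

```text
front [151.4 187.1] zoom [307. 247.]
front_up3 [151.2 186.1] zoom [304. 233.]
bandback [152.  188.9] zoom [315. 272.]
walltop_in [151.1 186. ] zoom [302. 231.]
wtL [159.7 181.8] zoom [423. 173.]
wtR [141.1 186.1] zoom [163. 233.]
hoodL [145.8 202.5] zoom [228. 462.]
hoodR [165.4 197.8] zoom [502. 396.]
```

View pics/s15.png

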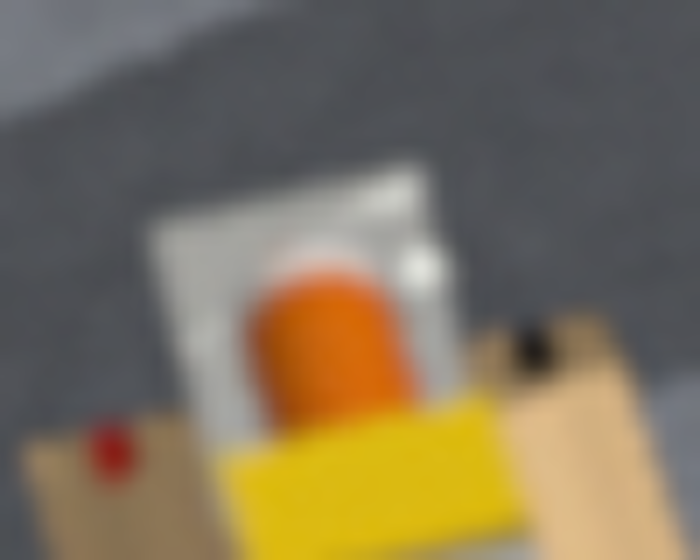

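```bash
python3 - <<'E'
from h import *
cv2.imwrite("pics/t16.png",ctrl.camera("top")[:,:,::-1]); o=ctrl.get_obs(); print(o['time_s'],np.abs(o['joint_vel']).max(),o['force'])
a=cv2.imread("pics/top0.png").astype(int);b=cv2.imread("pics/t16.png").astype(int)
d=np.abs(a-b).max(2)>60
for n,(x0,y0,x1,y1) in dict(rackrest=(120,170,183,245),blue=(205,170,250,245),gear=(275,190,315,230),bracket=(255,145,295,175),spin=(265,228,312,272)).items(): print(n,d[y0:y1,x0:x1].sum())
print(ctrl.hand_in())
E
```

```text
13.4667 0.002872614898201095 [ 0.08665732  0.04855609 -0.54325961]
rackrest 0
blue 32
gear 0
bracket 0
spin 0
the job is handed in; nothing more can be done
None
```

The orange cell is loaded in the test cradle and released, and the job was handed in at about 13.5 s. `hand_in` reports no verdict, so success is my own reading of the pictures.

**What I did:**
- I gripped the cell at mid-length and lifted it from the rack.
- To slope it, I lowered its button end onto the far wall so it pivoted in the grip. That gave roughly 27–30°; the picture-based estimates ranged from 22° to 30°. The cell slid about 2 mm in the grip.
- I pushed the base in under the hood until the spring force read 6.4 N, which is about 12–13 mm of travel. Then I lowered the grip so the button end tipped down behind the wall, opened the gripper and retreated upward.

**Last checks:**
- **Position:** in the wrist picture the cell is about 0.5 mm off centre sideways. Its front edge is within 1 mm of the seated place, with the usual gap to the far wall.
- **Level:** the scene picture, corrected using the wall corners, shows the front end not raised. The picture widths in the wrist view were too coarse to confirm level on their own, and I did not press the cell down afterwards.
- **Plunger:** I had no direct reading of its final travel.
- **Disagreement:** the scene camera's prediction of the wall corners was about 1 pixel off.
- **Other objects:** comparing the top view before and after showed no change at the spinner, gear, bracket, or grey and green cells. 32 pixels changed around the blue cell, which I take to be lighting after the orange cell left, but I did not look further.

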